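Close the tall pressure vessel until its cap clicks

ROBOT

A 6-joint arm with a two-finger parallel gripper is mounted at the origin on a cart in front of the work surface, level with it; the furniture and walls round the work are solid. World frame = base frame: x ahead of the robot, y to its left, z up, the work surface at z = 0. Lengths are in m, angles in rad, forces in N, time in s.
With the tool pointing down it reaches from about 0.3 to 0.775 m from the base axis. Payload 14.6 kg.
Tool frame: the origin (TCP) lies at the very end of the fingers, on their centre line; the grasp point (between the pads) lies 19 mm behind it; x points along the fingers, y is the direction in which the jaws open and shut, and the axes are right-handed (so a half turn about x gives the same grasp; the last joint's range is limited). The gripper opens to 85 mm and grips with 20 to 120 N. Pads are 22 mm wide; open, the fingers measure 114 mm over their backs; the gripper's body (76 mm by 85 mm) begins 54 mm behind the grasp point. The pads swing forward as they close: fully open they stand 13 mm farther back than shut.
Start: joints at [-1.216, 0.3, 1.521, -0, 1.321, -0.067], TCP at [0.225, -0.502, 0.231] pointing down, gripper open.
Joint ranges: [-3.03, 3.03], [-0.79, 2.21], [0.23, 2.52], [-1.04, 4.18], [0, 3.07], [-2.55, 2.55]. Speed limits (rad/s): [2.22, 2.22, 2.57, 3.14, 3.14, 3.14].

INTERFACE

Orientations are given as [roll, pitch, yaw] about the fixed x, y, z axes, in that order (R = Rz(yaw) Ry(pitch) Rx(roll)).
In Python, from workcell import arm, imaging gives the robot as it stands.
- The arm moves only by the tool drive_tool, never from a script. Its argument "series" is a list of rows, each a list of 3 entries, a list of its own where there are three numbers: the shift along the world's x, y, z in mm, then the turn, a rotation vector about the world's x, y, z in degrees, then the closure, from 0 (fully open) to 1 (shut). In form: [[[dx, dy, dz], [rx, ry, rz], gripper], ...]. A call has 1 to 8 rows; each row shifts and turns the commanded pose from where the row before left it; what a row does not reach is not made up. A row lasts 1/8 s, in which the tool goes at most 62.5 mm and 10.7 degrees, less where a joint would pass 70% of its speed; a pose out of reach is approached as far as the arm can. A call with a gripper value outside its range is refused whole. The fingers move at their own pace and stop on an object; "newtons" is the grip in N (left out, the last holds). Time passes only in rows, so rows that do not move let the fingers close. It gives the time, the measured TCP pose, the force and the opening at its end, in the units of the state.
- arm.read_state(): the state, without advancing time (a new reading comes with each control period).
- imaging.get_image(name): name is "side" or "top"; returns a dict with "pixels" (480x640x3 uint8, red, green, blue), "fx", "fy", "cx", "cy" (pixels), "R" (3x3) and "t" (3): a world point X has camera coordinates R X + t. Camera axes: x right, y down, z forward; pixel columns grow to the right and rows downward; lengths in m; the calibration is good to about 2 mm. A picture is of the moment at which its call begins. There is no depth.
- arm.job_done(): hands the job in, once; it reports no verdict.
The state is a dict: "time": time; "qpos": joint angles; "qvel": joint speeds; "joint_efforts": joint torques, N m; "eef_pos": TCP position; "tcp_rot": TCP orientation; "ft_force": force on the tool from outside, world axes, zero at the start; "wrist_torque": the same for the moment, N m; "width": finger opening in m.
Only numpy, scipy, OpenCV 4.12 (cv2) and the standard library are available. Lean on these libraries where they do the work, as an engineer would, in place of code of your own. Each camera call takes 0.05 s, during which the arm holds its last target.

TASK

Close the tall one of the two steel pressure vessels: turn the bar of its cap clockwise, seen from above, until the lug stands against its stop and the torque-limiting knob slips and clicks. Stop after one or two clicks, let go, and leave the cap closed. Leave the short vessel's cap as it is.

Things in the scene. Friction and masses are not known exactly. Their poses are not given: they have to be found in the camera images.
- tall_grip (a point): grip point of the tall vessel's cap, on its turning axis, 142 mm above the bench, in the grey upright bar: 50 mm long (point's x axis), 14 mm thick (y), top 9 mm above this point, foot 22 mm below it on the grey knob disc (54 mm wide). Below: collar with a lug out to 47 mm, steel flange 94 mm wide. The vessel is bolted down; the short one has the same cap 42 mm lower, 0.16 m or more to the side
- tall_cap (a joint): turn of the tall vessel's collar with its lug, rad, growing clockwise from above: starts between 0.25 and 0.6, closed at 1.0, where the lug meets a stop pin on the flange. It turns with the knob against light friction (0.07 N m) and stays where it is left. Closing and clicking together need at most 1.4 rad: one grasp is enough
- tall_knob (a joint): slip of the knob on the collar, rad, clockwise from above: 0 at the start and as long as the collar still turns freely; with the lug on its stop the knob slips at about 0.1 to 0.25 N m. The teeth are 0.42 rad (24 degrees) apart: the first click comes at 0.21, the second at 0.63, the third at 1.05. It stays where it is left
- short_cap (a joint): turn of the short vessel's collar, rad, growing clockwise from above (1.0 = closed): it stands fully open at 0, and this cap is not to be turned

How it is judged:
By the outcome, as a careful person would: the job done as asked, in the order asked, and still so for the second after the job is handed in, with the robot touching nothing.
It also fails if it takes over 38 s, if anything falls off the work surface, if the arm or the gripper's body presses on something with over 40 N, if the wrist force passes 120 N, or if a joint passes its speed limit or range.

## Working session

There is one attempt and no reset: what is moved stays moved. The work goes in short steps, Python scripts to look and compute and a tool call to move; the robot and the scene stay as the last step left them, time stands still between calls to the robot, and variables do not carry over. Pictures are saved under pics/ and viewed, and the job is handed in when it is done.

Besides the shell and the picture viewer there is one more tool, called after "Request:" as name([rows], argument=value, ...), one row to a line, values as JSON. drive_tool: Moves the arm, as the interface text tells. Its arguments: {"type":"object","properties":{"series":{"type":"array"},"newtons":{"type":"number"}},"required":["series"]}

```bash
mkdir -p pics; python3 - <<'E'
from workcell import arm, imaging
import cv2, pickle
d={}
for n in ("side","top"):
    im=imaging.get_image(n); d[n]=im
    cv2.imwrite(f"pics/{n}0.png",im["pixels"][:,:,::-1])
    print(n,im["fx"],im["cx"],im["cy"],(-im["R"].T@im["t"]).round(3),im["R"].round(3).tolist())
pickle.dump(d,open("d0.pkl","wb"))
s=arm.read_state();print(s)
E
```

```text
side 448.5215992774595 318.2151542809412 241.2761244469929 [ 0.478 -0.617  0.703] [[0.999, -0.05, -0.012], [-0.043, -0.673, -0.738], [0.029, 0.738, -0.674]]
top 544.5511038230632 320.29021130358433 236.74560656359415 [0.325 0.01  0.957] [[-0.021, -1.0, 0.006], [-0.974, 0.019, -0.226], [0.226, -0.011, -0.974]]
{'time': 0.1, 'qpos': array([-1.21557946e+00,  3.00406842e-01,  1.52149929e+00,  2.89617351e-05,
        1.32072921e+00, -6.66052031e-02]), 'qvel': array([ 9.63083560e-06, -1.38812148e-03, -1.57861813e-03, -2.10418377e-04,
       -1.03948603e-03,  4.39371438e-04]), 'joint_efforts': array([ 2.71237142e-03, -5.44372272e+01, -3.62367225e+01, -5.16806949e-05,
        2.99670130e-03,  2.65822700e-05]), 'eef_pos': array([ 0.22511131, -0.50159329,  0.23079117]), 'tcp_rot': array([-1.66429985,  1.56975326,  1.89910769]), 'ft_force': array([ 0.70510087,  0.31739842, -0.14765862]), 'wrist_torque': array([ 0.02679663, -0.05966345, -0.02649815]), 'width': 0.08516319205913424}
```

View pics/side0.png

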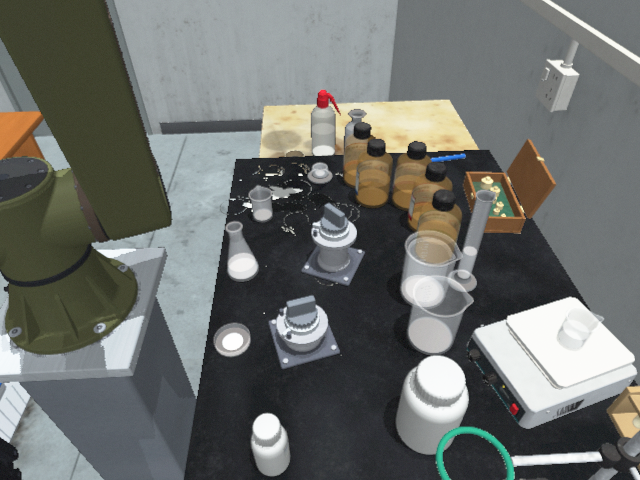

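View pics/top0.png

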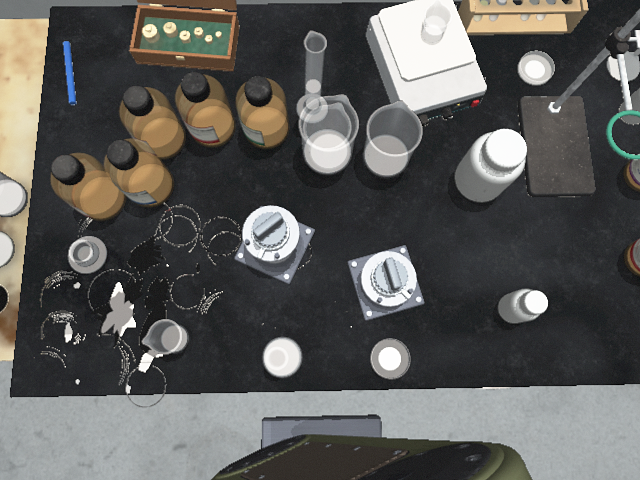

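The tall vessel is at about (334,235) in the side view and (270,232) in the top view. The short one is at (302,320) and (389,278). I'll zoom in on the tall cap.

```bash
python3 - <<'E'
import cv2
import numpy as np
s=cv2.imread("pics/side0.png")[190:290,290:380];t=cv2.imread("pics/top0.png")[190:290,225:325]
a=cv2.resize(s,(360,400),interpolation=cv2.INTER_NEAREST);b=cv2.resize(t,(400,400),interpolation=cv2.INTER_NEAREST)
cv2.imwrite("pics/z0.png",np.hstack([a,b]))
E
```

```text
(no output)
```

View pics/z0.png

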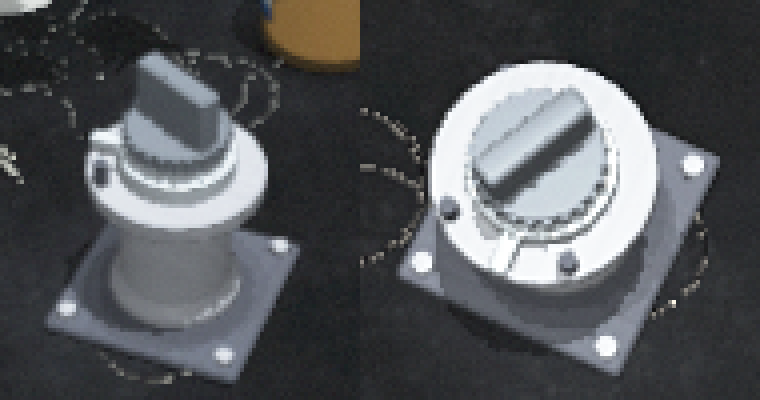

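```bash
python3 - <<'E'
import cv2
import numpy as np
s=cv2.imread("pics/side0.png")[200:240,315:355];t=cv2.imread("pics/top0.png")[207:247,248:288]
f=lambda i:cv2.resize(i,(400,400),interpolation=cv2.INTER_NEAREST)
cv2.imwrite("pics/z1.png",np.hstack([f(s),f(t)]))
E
```

```text
(no output)
```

View pics/z1.png

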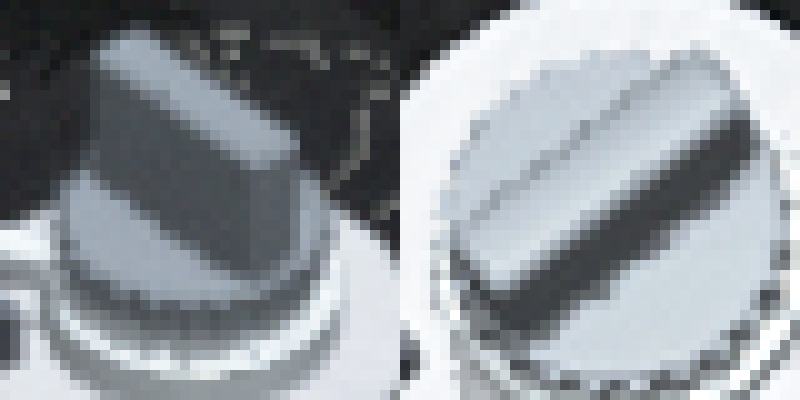

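```bash
cat > h.py <<'E'
import numpy as np
def ray(im,p):
    v=np.array([(p[0]-im["cx"])/im["fx"],(p[1]-im["cy"])/im["fy"],1.]); d=im["R"].T@v
    return -im["R"].T@im["t"], d/np.linalg.norm(d)
def plane(im,p,z):
    o,d=ray(im,p); return o+d*(z-o[2])/d[2]
def tri(a,pa,b,pb):
    A,y=[],[]
    o1,d1=ray(a,pa);o2,d2=ray(b,pb)
    M=np.stack([d1,-d2],1); s,*_=np.linalg.lstsq(M,o2-o1,rcond=None)
    P,Q=o1+d1*s[0],o2+d2*s[1]
    return (P+Q)/2,np.linalg.norm(P-Q)
E
python3 - <<'E'
import pickle,numpy as np
from h import *
d=pickle.load(open("d0.pkl","rb"));S,T=d["side"],d["top"]
# order: world-far-left.. label by ends
s=np.array([[95,52],[135,22],[298,132],[250,165]])/10+[314.5,199.5]
t=np.array([[55,225],[95,292],[345,105],[295,45]])/10+[247.5,206.5]
print("ctr",tri(S,s.mean(0),T,t.mean(0)))
for im,c in((S,s),(T,t)):
    P=np.array([plane(im,p,.151) for p in c]);print(P.round(4),P.mean(0))
    L=[np.linalg.norm(P[i]-P[(i+1)%4]) for i in range(4)];print(np.round(L,4))
    for i in range(4):
        e=P[(i+1)%4]-P[i];print(np.degrees(np.arctan2(e[1],e[0])).round(1),end=' ')
    print()
# knob disc / flange check
for im,p in((T,(271,233)),):print(plane(im,p,.1))
E
```

```text
ctr (array([0.53640578, 0.08157796, 0.14951895]), np.float64(0.0024872324871973977))
[[0.5186 0.0947 0.151 ]
 [0.5272 0.104  0.151 ]
 [0.5567 0.0666 0.151 ]
 [0.5465 0.057  0.151 ]] [0.53727352 0.08057273 0.151     ]
[0.0127 0.0476 0.014  0.0468]
47.1 -51.7 -137.0 126.5 
[[0.526  0.1029 0.151 ]
 [0.5154 0.0968 0.151 ]
 [0.5441 0.0587 0.151 ]
 [0.5538 0.0663 0.151 ]] [0.53480909 0.08119183 0.151     ]
[0.0123 0.0477 0.0123 0.0459]
-149.9 -53.0 38.2 127.2 
[0.53151418 0.07971116 0.1       ]
```

```bash
python3 - <<'E'
import pickle,numpy as np
from h import *
from workcell import arm
from scipy.spatial.transform import Rotation as Ro
s=arm.read_state();R=Ro.from_euler('xyz',s["tcp_rot"]).as_matrix();print(R.round(4))
y=R[:,1];print("jaw deg",np.degrees(np.arctan2(y[1],y[0])), "q1 deg",np.degrees(s['qpos'][0]),'q6',np.degrees(s['qpos'][5]))
print("q1 at goal",np.degrees(np.arctan2(.081,.536)))
d=pickle.load(open("d0.pkl","rb"));S,T=d["side"],d["top"]
print("bottle cap",tri(S,(443,198),T,(135,98))) 
for ps in((443,198),(435,170),(416,150)): print(ps,[tri(S,ps,T,p) for p in((257,91),(201,84))])
P=lambda p,z:plane(T,p,z)
c=np.array([.536,.081]);
for n,p in(("lug",(262,252)),("pinL",(247,242)),("pinR",(277,256))):
    q=P(p,.112)[:2]-c;print(n,np.hypot(*q),np.degrees(np.arctan2(q[1],q[0])))
E
```

```text
[[-3.000e-04  4.094e-01 -9.123e-01]
 [ 1.000e-03 -9.123e-01 -4.094e-01]
 [-1.000e+00 -1.000e-03 -1.000e-04]]
jaw deg -65.83178436057378 q1 deg -69.64757280220118 q6 -3.816197028775774
q1 at goal 8.593481023572705
bottle cap (array([ 0.86199981,  0.36894663, -0.05740652]), np.float64(0.010179556523404017))
(443, 198) [(array([0.75780312, 0.09817762, 0.15209707]), np.float64(0.0042226125916236075)), (array([0.8066572 , 0.20549147, 0.07342891]), np.float64(0.010864123990182413))]
(435, 170) [(array([0.72403328, 0.09053076, 0.22353732]), np.float64(0.012098566084022587)), (array([0.76372849, 0.18654503, 0.16187822]), np.float64(0.0004456385174275731))]
(416, 150) [(array([0.68674885, 0.08424736, 0.27626941]), np.float64(0.0038803331334639007)), (array([0.71809617, 0.17077318, 0.2270363 ]), np.float64(0.017310956897611977))]
lug 0.039841357875709776 162.5408752305946
pinL 0.04168582392709736 120.80723789687816
pinR 0.046412192638498356 -165.36148803558606
```

Request:
drive_tool([
  [[0,20,20],[0,0,4],0],
  [[20,40,10],[0,0,7],0],
  [[22,42,0],[0,0,7.5],0],
  [[22,42,0],[0,0,7.5],0],
  [[22,42,0],[0,0,7.5],0],
  [[22,42,0],[0,0,7.5],0],
  [[22,42,0],[0,0,7.5],0],
  [[22,42,0],[0,0,7.5],0],
], newtons=50)

```text
time: 1.1
eef_pos: [0.3775, -0.1883, 0.2612]
tcp_rot: [-2.096, 1.571, 2.449]
ft_force: [0.7, -0.1, -0.8]
width: 0.0851
```

Request:
drive_tool([
  [[22,42,0],[0,0,7.5],0],
  [[22,42,0],[0,0,7.5],0],
  [[22,42,0],[0,0,7.5],0],
  [[22,42,0],[0,0,7.5],0],
  [[22,42,0],[0,0,7.5],0],
  [[22,42,0],[0,0,6],0],
  [[27,19,-30],[0,0,3.8],0],
  [[0,0,0],[0,0,0],0],
])

```text
time: 2.1
eef_pos: [0.5359, 0.0823, 0.2284]
tcp_rot: [-2.153, 1.566, -3.068]
ft_force: [-0.1, 0.1, 0.0]
width: 0.0857
```

```bash
python3 - <<'E'
from workcell import arm, imaging
import cv2, numpy as np
from scipy.spatial.transform import Rotation as Ro
for n in ("side","top"):
    im=imaging.get_image(n); cv2.imwrite(f"pics/{n}1.png",im["pixels"][:,:,::-1])
s=arm.read_state();R=Ro.from_euler('xyz',s["tcp_rot"]).as_matrix();print(R.round(4),s["eef_pos"],np.degrees(np.arctan2(R[1,1],R[0,1])),s['qpos'],s["ft_force"])
a=cv2.imread("pics/side1.png")[100:340,200:480];b=cv2.imread("pics/top1.png")[120:360,150:400]
cv2.imwrite("pics/z2.png",cv2.resize(np.hstack([a,b]),None,fx=1.5,fy=1.5))
E
```

```text
[[-9.000e-04  7.941e-01  6.078e-01]
 [-2.000e-04  6.078e-01 -7.941e-01]
 [-1.000e+00 -8.000e-04 -4.000e-04]] [0.53587226 0.08102007 0.23122596] 37.428426911149295 [ 8.25152423e-02  2.82554544e-01  1.54346845e+00 -9.73684789e-05
  1.31647754e+00 -5.70709334e-01] [ 0.25763201 -0.40451905  0.3907136 ]
```

View pics/z2.png

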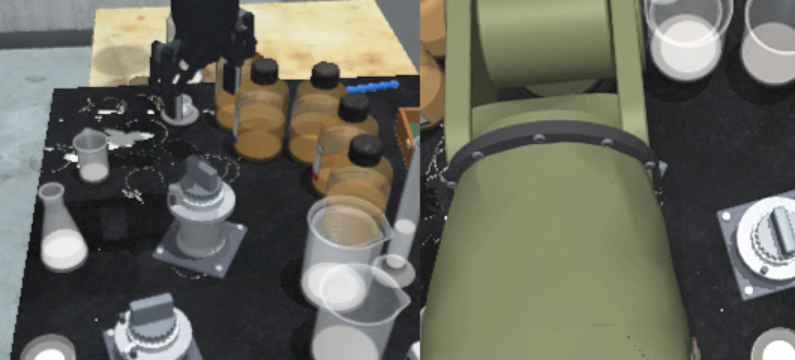

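The gripper is open above the tall cap, at about (200,60) in the side crop, with the jaws across the bar. The arm hides the cap in the top view. Next I'll descend.

Request:
drive_tool([
  [[0,0,-30],[0,0,0],0],
  [[0,0,-30],[0,0,0],0],
  [[0,0,-20],[0,0,0],0],
  [[0,0,-10],[0,0,0],0],
  [[0,0,-5],[0,0,0],0],
  [[0,0,-5],[0,0,0],0],
  [[0,0,-4],[0,0,0],0],
  [[0,0,0],[0,0,0],0],
])

```text
time: 3.2
eef_pos: [0.5361, 0.0812, 0.1272]
tcp_rot: [-2.064, 1.571, -2.98]
ft_force: [0.0, -1.0, 0.2]
width: 0.0855
```

```bash
python3 - <<'E'
from workcell import arm, imaging
import cv2, numpy as np
im=imaging.get_image("side"); a=im["pixels"][150:290,260:420,::-1]
cv2.imwrite("pics/z3.png",cv2.resize(a,None,fx=4,fy=4))
s=arm.read_state();print(s["eef_pos"],s["ft_force"],s["wrist_torque"])
E
```

```text
[0.53621943 0.08126404 0.12739768] [-0.89672079 -0.2568214   0.72769556] [ 0.00045956  0.0058406  -0.04602484]
```

View pics/z3.png

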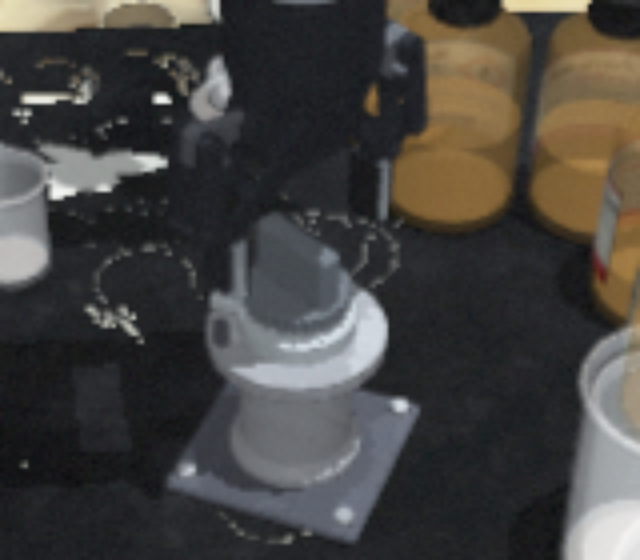

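The open fingers straddle the bar: left pad at crop (240,270), right at (385,190). Now I'll close.

Request:
drive_tool([
  [[0,0,0],[0,0,0],0.5],
  [[0,0,0],[0,0,0],0.7],
  [[0,0,0],[0,0,0],0.85],
  [[0,0,0],[0,0,0],1],
  [[0,0,0],[0,0,0],1],
  [[0,0,0],[0,0,0],1],
  [[0,0,0],[0,0,0],1],
], newtons=40)

```text
time: 4.12
eef_pos: [0.5358, 0.0809, 0.1275]
tcp_rot: [-1.74, 1.57, -2.657]
ft_force: [-4.8, -2.9, 4.5]
width: 0.013
```

```bash
cat > look.py <<'E'
import sys
from workcell import arm, imaging
import cv2, numpy as np
from scipy.spatial.transform import Rotation as Ro
im=imaging.get_image("side"); a=im["pixels"][150:290,260:420,::-1]
cv2.imwrite(f"pics/{sys.argv[1]}.png",cv2.resize(a,None,fx=4,fy=4))
s=arm.read_state();R=Ro.from_euler('xyz',s["tcp_rot"]).as_matrix();print(s["time"],s["eef_pos"].round(4),s["ft_force"].round(2),s["wrist_torque"].round(3),s["width"],np.degrees(np.arctan2(R[1,1],R[0,1])).round(2))
E
python3 look.py z4
```

```text
4.175 [0.5358 0.0809 0.1275] [-5.6  -3.16  4.92] [-0.452  0.876  0.033] 0.013194723113130032 37.47
```

View pics/z4.png

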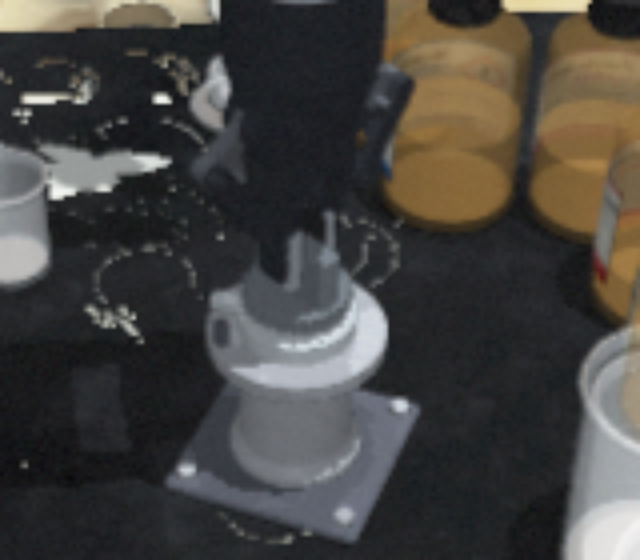

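Request:
drive_tool([
  [[0,0,0],[0,0,-3],1],
  [[0,0,0],[0,0,-4],1],
  [[0,0,0],[0,0,-4],1],
  [[0,0,0],[0,0,-4],1],
])

```text
time: 4.68
eef_pos: [0.5357, 0.0808, 0.1275]
tcp_rot: [-1.409, 1.569, -2.59]
ft_force: [-6.3, -3.8, 5.3]
width: 0.0131
```

```bash
python3 look.py z5
```

```text
4.725 [0.5357 0.0808 0.1275] [-5.95 -3.94  4.93] [-0.566  0.905 -0.076] 0.013003719979575723 22.13
```

View pics/z5.png

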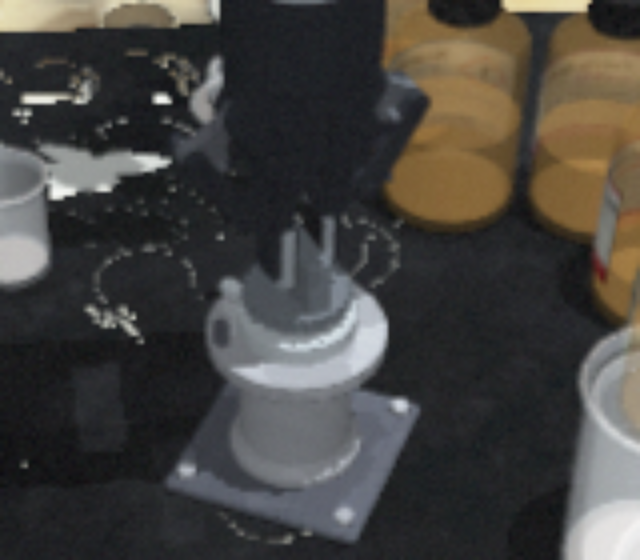

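The lug has moved towards the pin (crop (232,288)). I'll continue in smaller steps.

Request:
drive_tool([
  [[0,0,0],[0,0,-4],1],
  [[0,0,0],[0,0,-4],1],
])

```text
time: 4.97
eef_pos: [0.5357, 0.0808, 0.1274]
tcp_rot: [-1.301, 1.569, -2.622]
ft_force: [-6.2, -3.6, 6.1]
width: 0.0133
```

```bash
python3 look.py z6
```

```text
5.025 [0.5357 0.0808 0.1275] [-6.66 -3.27  5.87] [-0.612  1.061 -0.056] 0.013174573509822998 14.13
```

View pics/z6.png

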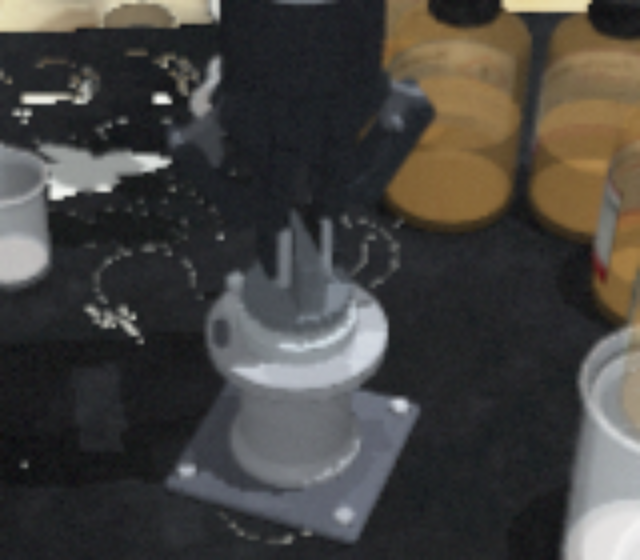

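Request:
drive_tool([
  [[0,0,0],[0,0,-3],1],
  [[0,0,0],[0,0,-3],1],
])

```text
time: 5.28
eef_pos: [0.5357, 0.0808, 0.1275]
tcp_rot: [-1.213, 1.569, -2.637]
ft_force: [-6.6, -3.9, 6.9]
width: 0.0129
```

```bash
python3 look.py z7
```

```text
5.325 [0.5357 0.0808 0.1275] [-6.34 -2.95  5.43] [-0.65   1.115 -0.003] 0.013350247248987637 8.21
```

Request:
drive_tool([
  [[0,0,0],[0,0,-3],1],
])

```text
time: 5.45
eef_pos: [0.5357, 0.0808, 0.1275]
tcp_rot: [-1.119, 1.569, -2.595]
ft_force: [-6.6, -4.0, 5.9]
width: 0.013
```

```bash
python3 look.py z8
```

```text
5.5 [0.5356 0.0808 0.1275] [-6.49 -3.67  5.6 ] [-0.648  1.082  0.115] 0.013220409531220815 5.23
```

Request:
drive_tool([
  [[0,0,0],[0,0,-3],1],
])

```text
time: 5.62
eef_pos: [0.5356, 0.0808, 0.1275]
tcp_rot: [-1.07, 1.569, -2.599]
ft_force: [-6.3, -3.6, 5.0]
width: 0.0134
```

```bash
python3 look.py z9
```

```text
5.675 [0.5357 0.0808 0.1275] [-6.27 -3.73  5.63] [-0.659  1.143  0.177] 0.013098338084181226 2.24
```

Request:
drive_tool([
  [[0,0,0],[0,0,-3],1],
])

```text
time: 5.8
eef_pos: [0.5356, 0.0808, 0.1275]
tcp_rot: [-1.04, 1.569, -2.621]
ft_force: [-6.5, -2.6, 6.2]
width: 0.013
```

```bash
python3 look.py z10
```

```text
5.85 [0.5356 0.0808 0.1275] [-7.06 -3.06  5.35] [-0.492  1.172  0.099] 0.013176311050078658 -0.77
```

Request:
drive_tool([
  [[0,0,0],[0,0,-3],1],
])

```text
time: 5.98
eef_pos: [0.5356, 0.0808, 0.1275]
tcp_rot: [-1.011, 1.569, -2.645]
ft_force: [-7.8, -5.1, 6.2]
width: 0.0129
```

```bash
python3 look.py z11
```

```text
6.025 [0.5356 0.0808 0.1275] [-7.27 -4.5   5.91] [-0.792  1.186  0.044] 0.013296930841749058 -3.77
```

Request:
drive_tool([
  [[0,0,0],[0,0,-3],1],
])

```text
time: 6.15
eef_pos: [0.5356, 0.0808, 0.1274]
tcp_rot: [-0.97, 1.569, -2.656]
ft_force: [-8.7, -3.8, 5.3]
width: 0.0131
```

```bash
python3 look.py z12
```

```text
6.2 [0.5356 0.0808 0.1275] [-7.54 -4.22  5.96] [-0.643  1.262  0.043] 0.013358375316918586 -6.77
```

View pics/z12.png

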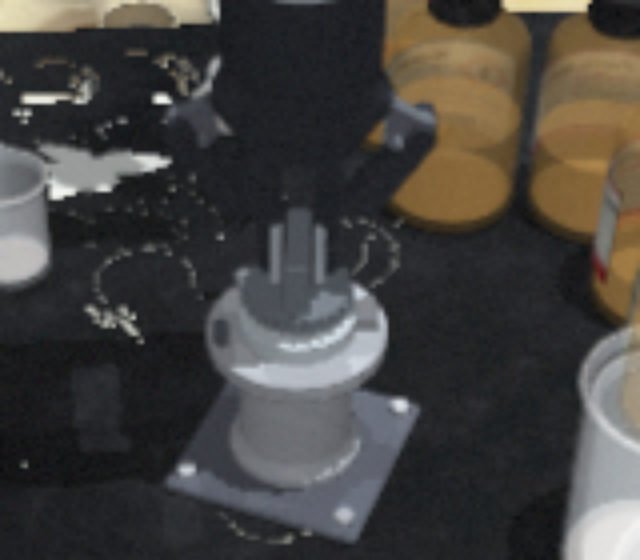

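View pics/z9.png

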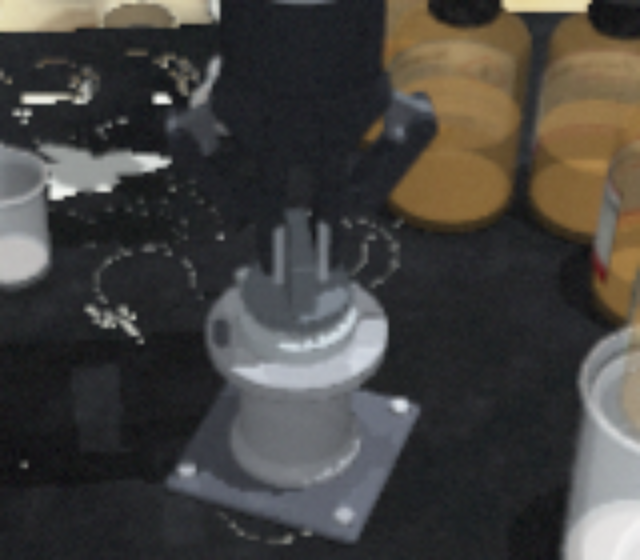

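```bash
python3 - <<'E'
import cv2,numpy as np
r=[cv2.resize(cv2.imread(f"pics/z{k}.png")[240:360,190:400],None,fx=1.2,fy=1.2) for k in (5,6,7,8,9,10,11,12)]
r+= [r[-1]]
cv2.imwrite("pics/m1.png",np.vstack([np.hstack(r[i:i+3]) for i in(0,3,6)]))
E
```

```text
(no output)
```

View pics/m1.png

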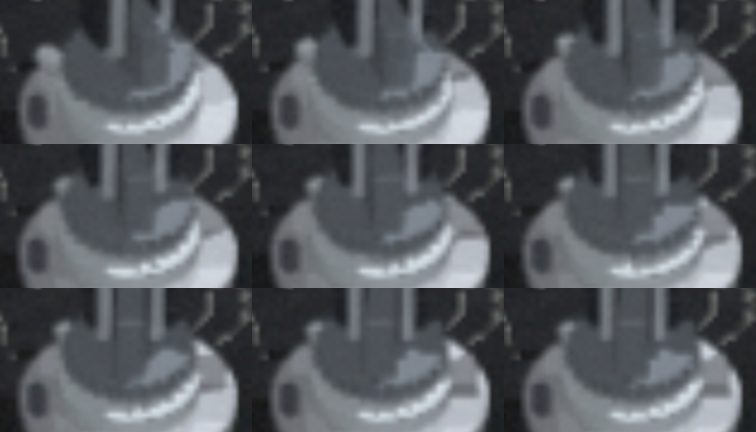

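The lug's position stops changing from z7 on (about 29° turned). The torque then rises and falls, so the knob is slipping. The part at right is a moving shadow. I'll turn 8° more, which puts the slip midway between the first and second clicks.

Request:
drive_tool([
  [[0,0,0],[0,0,-3],1],
])

```text
time: 6.32
eef_pos: [0.5355, 0.0808, 0.1275]
tcp_rot: [-0.929, 1.569, -2.667]
ft_force: [-8.5, -3.7, 6.0]
width: 0.013
```

```bash
python3 look.py z13
```

```text
6.375 [0.5355 0.0808 0.1275] [-7.75 -4.78  6.22] [-0.739  1.235 -0.006] 0.013538998085812338 -9.77
```

Request:
drive_tool([
  [[0,0,0],[0,0,-3],1],
])

```text
time: 6.5
eef_pos: [0.5355, 0.0808, 0.1275]
tcp_rot: [-0.893, 1.569, -2.683]
ft_force: [-7.0, -2.9, 6.6]
width: 0.0132
```

```bash
python3 look.py z14
```

```text
6.55 [0.5355 0.0808 0.1275] [-7.62 -3.71  6.08] [-0.612  1.303 -0.006] 0.013241862482724341 -12.78
```

Request:
drive_tool([
  [[0,0,0],[0,0,-2],1],
  [[0,0,0],[0,0,0],1],
])

```text
time: 6.8
eef_pos: [0.5355, 0.0808, 0.1275]
tcp_rot: [-0.875, 1.569, -2.7]
ft_force: [-8.3, -3.8, 6.8]
width: 0.0133
```

```bash
python3 look.py z15
```

```text
6.85 [0.5355 0.0808 0.1275] [-7.93 -3.35  6.62] [-0.728  1.322 -0.06 ] 0.01317426136260356 -14.55
```

The torque hasn't started its second rise yet. There is ample room before the third click (60° of slip), so I'll turn a little more to confirm the tooth pattern.

Request:
drive_tool([
  [[0,0,0],[0,0,-3],1],
])

```text
time: 6.98
eef_pos: [0.5355, 0.0808, 0.1274]
tcp_rot: [-0.816, 1.569, -2.693]
ft_force: [-8.7, -2.7, 6.2]
width: 0.0136
```

```bash
python3 look.py z16
```

```text
7.025 [0.5355 0.0808 0.1275] [-8.06 -3.69  6.45] [-0.728  1.283  0.05 ] 0.013472635735258238 -17.77
```

Request:
drive_tool([
  [[0,0,0],[0,0,-3],1],
])

```text
time: 7.15
eef_pos: [0.5355, 0.0808, 0.1275]
tcp_rot: [-0.739, 1.569, -2.67]
ft_force: [-7.9, -3.6, 6.9]
width: 0.0133
```

```bash
python3 look.py z17;  python3 - <<'E'
import cv2,numpy as np
r=[cv2.resize(cv2.imread(f"pics/z{k}.png")[240:360,190:400],None,fx=1.2,fy=1.2) for k in (4,5,6,7,8,9,12,15,17)]
cv2.imwrite("pics/m2.png",np.vstack([np.hstack(r[i:i+3]) for i in(0,3,6)]))
E
```

```text
7.2 [0.5355 0.0808 0.1275] [-7.95 -3.52  7.09] [-0.771  1.293  0.131] 0.01332902738748664 -20.77
```

View pics/m2.png

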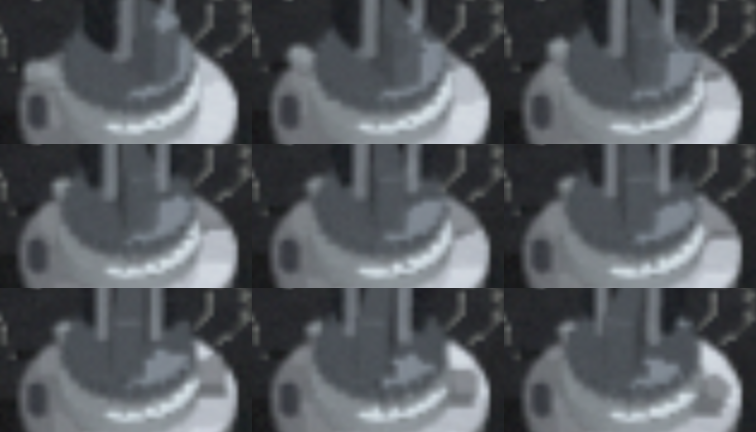

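The torque rises again 26° after the first rise (0.05, then 0.13), which fits a tooth pitch of about 24°. So there has been one click and the slip is about 29°. I'll stop here, release and lift.

Request:
drive_tool([
  [[0,0,0],[0,0,0],0.8],
  [[0,0,0],[0,0,0],0.5],
  [[0,0,0],[0,0,0],0.2],
  [[0,0,0],[0,0,0],0],
  [[0,0,0],[0,0,0],0],
  [[0,0,20],[0,0,0],0],
  [[0,0,40],[0,0,0],0],
  [[0,0,50],[0,0,0],0],
])

```text
time: 8.2
eef_pos: [0.5357, 0.0812, 0.2379]
tcp_rot: [-1.139, 1.569, -3.068]
ft_force: [-0.3, 0.2, -0.5]
width: 0.086
```

Request:
drive_tool([
  [[-10,-20,20],[0,0,0],0],
  [[-22,-42,0],[0,0,0],0],
  [[-22,-42,0],[0,0,0],0],
  [[-22,-42,0],[0,0,0],0],
  [[-22,-42,0],[0,0,0],0],
  [[-22,-42,0],[0,0,0],0],
  [[-22,-42,0],[0,0,0],0],
  [[0,0,0],[0,0,0],0],
])

```text
time: 9.2
eef_pos: [0.3931, -0.1927, 0.2574]
tcp_rot: [0.766, 1.57, -1.166]
ft_force: [0.9, 1.1, 0.6]
width: 0.0854
```

```bash
python3 - <<'E'
from workcell import arm, imaging
import cv2, numpy as np
im=imaging.get_image("top")["pixels"][:,:,::-1]; im2=imaging.get_image("side")["pixels"][:,:,::-1]
cv2.imwrite("pics/top2.png",im)
f=lambda i:cv2.resize(i,(400,400),interpolation=cv2.INTER_NEAREST)
cv2.imwrite("pics/z20.png",np.hstack([f(im[190:290,225:325]),f(im2[190:290,285:385])]))
s=arm.read_state();print(s["time"],s["eef_pos"],s["ft_force"],s["width"])
E
```

```text
9.3 [ 0.39418653 -0.19079006  0.25737804] [ 0.98103852 -0.52110635 -0.13998721] 0.08554902763527483
```

View pics/z20.png

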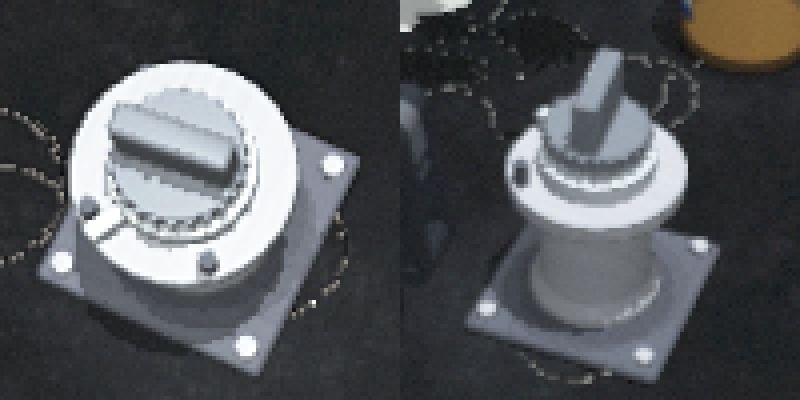

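View pics/top2.png

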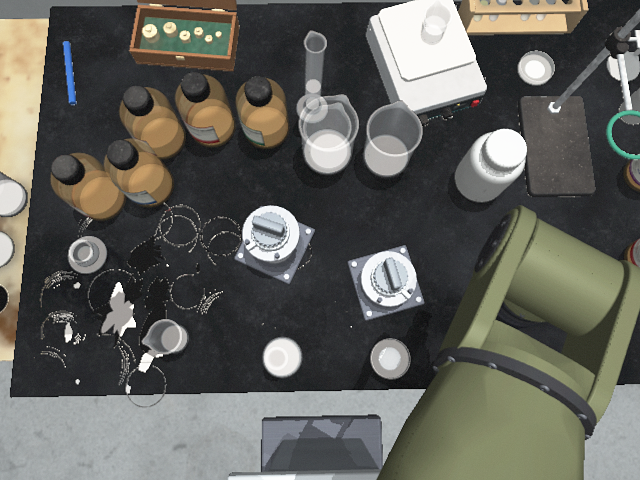

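```bash
python3 - <<'E'
import pickle,numpy as np
from h import *
T=pickle.load(open("d0.pkl","rb"))["top"]
c=np.array([.5355,.081])
f=lambda u,v,z:plane(T,(225+u/4-.5,190+v/4-.5),z)[:2]
a=lambda q:np.degrees(np.arctan2(q[1],q[0]))
l0,l1=[f(*p,.108)-c for p in((147,256),(100,226))];print("lug",a(l0),a(l1),np.hypot(*l0),np.hypot(*l1))
e=f(112,110,.151)-f(236,144,.151);print("bar",a(e))
E
```

```text
lug 160.91111143397032 129.44962240931417 0.041366959319980245 0.04179055066928836
bar 73.16939373274784
```

```bash
python3 -c "
from workcell import arm
print(arm.job_done())"
```

```text
the job is handed in; nothing more can be done
None
```

I closed the tall vessel's cap with one grasp. I turned its bar about 58° clockwise until the lug stood on its stop and the knob slipped past one click. Then I let go, moved the arm clear and handed the job in after about 9.3 s; `job_done()` gives no verdict.

- **Closed:** in the last top view the lug stands against the stop pin, having turned about 31°.
- **Clicks:** the bar turned about 54–58°, so the knob slipped about 23–29° (0.40–0.50 rad), between the first click (0.21) and the second (0.63). The wrist moment rose, fell and began to rise again about 26° later, near the 24° tooth spacing.
- **Rest of the scene:** the short cap looks unchanged by eye in the top view, and nothing else appears to have moved. The gripper is open and touching nothing, with about 1 N at the wrist.
- **Checks that disagreed:**
    - The slip differs by a few degrees between the methods.
    - The measured bar top was 149.5 mm high, against 151 mm from the text.
    - The wrist moment had an unexplained offset of about −0.06 N m, so I used only its changes.
    - A small sideways force of up to about 9 N stayed on the tool while turning, probably from gripping slightly off the axis.

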